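# Secure the cart wheel with washer and spring cotter

## Robot

A 6-joint arm with a two-finger parallel gripper is mounted at the origin on the work surface. World frame = base frame: x ahead of the robot, y to its left, z up, the work surface at z = 0. Lengths are in m, angles in rad, forces in N, time in s.
With the tool pointing down it reaches from about 0.425 to 0.95 m from the base axis. Payload 3.5 kg.
Tool frame: the origin (TCP) lies midway between the tips of the shut fingers; the grasp point (between the pads) lies 19 mm behind it; z points along the fingers, y is the line along which they close (so a half turn about z gives the same grasp; the last joint's range is limited). The gripper opens to 85 mm and grips with 20 to 120 N. Pads are 22 mm wide; open, the fingers measure 114 mm over their backs; the gripper's body (76 mm by 85 mm) begins 54 mm behind the grasp point. The pads swing forward as they close: fully open they stand 13 mm farther back than shut.
Start: joints at [-1.332, 0.286, 1.577, -0, 1.279, -0.15], TCP at [0.256, -0.625, 0.231] pointing down, gripper open.
Joint ranges: [-2.77, 2.77], [-0.9, 2.22], [0.21, 2.48], [-1.53, 4.67], [0.24, 2.81], [-2.84, 2.84]. Speed limits (rad/s): [2.79, 2.79, 3.14, 3.14, 3.14, 3.14].

## Interface

Orientations are given as a unit quaternion [x, y, z, w].
In Python, from station import robot gives the robot as it stands.
- The arm moves only by the shell command python3 -m inch 'ROWS' [FORCE]. ROWS is JSON, a list that holds one entry, the list of rows, each a list of 5 numbers: the closure in counts, from 0 (fully open) to 255 (shut), then the shift along the tool's x, y, z in cm, then the turn about the tool's z in units of 6 degrees (1.0 is 6 degrees). A call has 1 to 5 rows; each row shifts and turns the commanded pose from where the row before left it, along the tool's axes as they then stand; what a row does not reach is not made up. A row lasts 1/12 s, in which the tool goes at most 41.7 mm and 7.16 degrees, less where a joint would pass 70% of its speed; a pose out of reach is approached as far as the arm can. A call is refused whole if a number of a shift passes 4.17 or a number of a turn 1, either way. A call with a gripper value outside its range is refused whole. The fingers move at their own pace and stop on an object; FORCE is the grip in N (left out, the last holds). Time passes only in rows, so rows that do not move let the fingers close. It gives the time, the measured TCP pose, the force, the opening and the grip force at its end, in the units of the state.
- robot.read_state(): the state, without advancing time (a new reading comes with each control period).
- robot.get_image(name): name is "scene" or "top"; returns a dict with "color" (420x560x3 uint8, red, green, blue), "K" (3x3 intrinsics, pixels), "R" (3x3) and "t" (3): a world point X has camera coordinates R X + t. Camera axes: x right, y down, z forward; pixel columns grow to the right and rows downward; lengths in m; the calibration is good to about 2 mm. A picture is of the moment at which its call begins. There is no depth.
- robot.job_done(): hands the job in; it is judged then, once.
The state is a dict: "clock": time; "q": joint angles; "qd": joint speeds; "effort": joint torques, N m; "tool_pos": TCP position; "orientation": TCP orientation; "force": force on the tool from outside, world axes, zero at the start; "ft_torque": the same for the moment, N m; "grip_width": finger opening in m; "grip_force": force on a finger pad.
Only numpy, scipy, OpenCV 4.12 (cv2) and the standard library are available. Lean on these libraries where they do the work, as an engineer would, in place of code of your own. Each camera call takes 0.05 s, during which the arm holds its last target. There are 200 camera calls.

## Task

The cart's wheel is back on its axle but nothing holds it yet: drop the flat washer over the axle end so that it lies flat on the hub, then push the spring cotter's straight leg through the axle's cross hole until the bow has snapped over the axle and the axle sits in the bow, and let go. Find the hole by feel and push firmly without forcing it, because ramming the cotter against the axle bends it, and leave the bottle, the tin and the carton where they stand.

Things in the scene. Friction and masses are not known exactly. Their poses are not given: they have to be found in the camera images.
- cart: Corner of a garden cart lying on its side, fixed on the bench: green 40 mm square tubes, on them a wheel lying level (black tyre 160 mm across, from 46 to 90 mm high, yellow rim) round an upright axle end. Origin: on the axle's centre line at bench height; z up; x along the axle's cross hole. The tubes reach 75 mm to +y and 175 mm to -y, there with a 160 mm rail, screwed down.
- hub (a point): Centre of the flat top face of the wheel's yellow hub (48 mm across), 96 mm above the cart's origin; axes as the cart's. The steel axle, 25 mm in diameter with a bevelled top, stands up out of it; the washer goes here.
- hole_mid (a point): Middle position of the centre of the axle's cross hole, 113 mm above the cart's origin. The axle rod cannot turn but is loose lengthwise, held by friction (10 N): the true hole is up to 6 mm higher or lower than this point, how much is not reported. The hole, 7 x 7 mm, runs level through the axle along the cart's x, open at both ends. The axle's top is 14.5 mm above the hole.
- washer: Flat metal washer, 44 mm outside, 28 mm hole, 6 mm thick, lying flat on the bench. Origin: centre of its underside; z up.
- clip: Spring cotter (R-clip) of 5 mm steel wire lying flat on the bench. Origin: the point on the straight leg's centre line that is at the axle's centre when home. x: along the leg to its tip; y: towards the bow, which lies beside the leg; z: up. Leg and bow reach 2.5 mm above and below the origin. Pushed home, the rear neck of the bow meets the axle as a hard stop.
- coil (a point): Centre of the cotter's double coil (26 mm across), at x = -50, y = +10.5 mm of the cotter, at the height of the leg's centre line; the coil reaches from 2.5 mm below to 7.5 mm above it. Grip the coil here from above, fingers closing along the cotter's y.
- leg_tip (a point): Square-cut end of the cotter's straight leg (5 mm across), 34.5 mm ahead (+x) of the cotter's origin.
- bow (a joint): Angle in rad by which the bow is sprung open: 0 relaxed, about 0.11 as its throat (x = +16 mm of the cotter, 6 mm from the leg's centre line) passes the axle's middle, near 0 when snapped home. The bow meets the axle when the leg is about 15 mm in the hole; pushing the throat over takes about 10 N. Spring 7 N m/rad about the coil, preload 0.4 N m.
- soap: Bystander: blue detergent bottle with white cap, 60 mm across, 170 mm tall. Origin: centre of its underside.
- grease: Bystander: red tin, 74 mm across, 62 mm tall. Origin: centre of its underside.
- carton: Bystander: small white carton, 60 x 90 x 45 mm tall. Origin: centre of its underside.
Mind the look-alikes: they are no part of the job. Of the things shaped like the clip, the steel one is meant.

How it is judged:
On the way, in this order (a step that is already met when the one before it is completed fails the run):
1. the washer lies flat on the hub round the axle (horizontal distance between washer and cart below 0.004 m and z of washer in the frame of cart between 0.093 and 0.099 m and angle between washer's own z axis and vertical below 0.1 rad), for 0.2 s.
2. the straight leg is in the cross hole and the bow is sprung open over the axle (z of clip in the frame of cart between 0.102 and 0.123 m and angle between the x axis of clip and the x axis of cart, either way round below 0.2 rad and horizontal distance between clip and cart below 0.032 m and value of joint bow above 0.04 rad), for 0.02 s.
At the end, for the whole second after the job is handed in: The washer lies flat on the hub round the axle (within 4 mm of its axis, 3 mm of the hub face); the cotter's leg is through the cross hole (within 0.2 rad of it), its origin within 4 mm of the axle's centre line, its bow closed again (below 0.05 rad), at rest and let go (all of step 1 and z of clip in the frame of cart between 0.102 and 0.123 m and angle between the x axis of clip and the x axis of cart, either way round below 0.2 rad and horizontal distance between clip and cart below 0.004 m and value of joint bow below 0.05 rad and linear speed of clip below 0.02 m/s); the robot touches nothing.
It fails at once if the end of the leg is rammed against the axle: over 25 N before the leg is in the hole (contact force between clip and cart above 25 N and horizontal distance between clip and cart above 0.038 m).
It fails at once if the cotter is forced: it presses on the axle or wheel with more than 60 N in all (contact force between clip and cart above 60 N).
It fails at once if a bystander is shifted by more than 20 mm or tipped (distance of any of soap, grease, carton from where it was at the start of the episode above 0.02 m or angle between any of soap, grease, carton's own z axis and vertical above 0.35 rad).
It also fails if it takes over 72 s, if anything falls off the work surface, if the arm or the gripper's body presses on something with over 40 N, if the wrist force passes 120 N, or if a joint passes its speed limit or range.

## Working session

There is one attempt and no reset: what is moved stays moved. The work goes in short steps, Python scripts to look and compute and a shell command to move; the robot and the scene stay as the last step left them, time stands still between calls to the robot, and variables do not carry over. Pictures are saved under pics/ and viewed, at most 10 in all, crops included, and the job is handed in when it is done.

```bash
ls; mkdir -p pics; cat > h.py <<'E'
import numpy as np, cv2
from station import robot
def img(n,save=None):
    d=robot.get_image(n); 
    if save: cv2.imwrite('pics/'+save,cv2.cvtColor(d['color'],cv2.COLOR_RGB2BGR))
    return d
def ray(d,u,v,z):
    K,R,t=[np.array(d[k],float) for k in 'KRt']
    c=-R.T@t; r=R.T@np.linalg.inv(K)@np.array([u,v,1.]); return c+r*(z-c[2])/r[2]
def proj(d,X):
    K,R,t=[np.array(d[k],float) for k in 'KRt']
    p=K@(R@np.array(X,float)+t); return p[:2]/p[2]
E
python3 - <<'E'
from h import *
a=img('scene','s0.png');b=img('top','t0.png')
for d in(a,b): print(np.round(-np.array(d['R']).T@d['t'],3),np.round(d['K'],1).tolist())
print(robot.read_state())
E
```

```text
pics
[ 1.291 -0.263  0.721] [[390.6, 0.0, 269.9], [0.0, 390.6, 202.8], [0.0, 0.0, 1.0]]
[0.441 0.038 1.251] [[447.7, 0.0, 278.6], [0.0, 447.7, 211.0], [0.0, 0.0, 1.0]]
{'clock': 0.1, 'q': array([-1.33200043e+00,  2.87124174e-01,  1.57800011e+00, -7.85247656e-06,
        1.27857560e+00, -1.50007243e-01]), 'qd': array([ 0.00205735,  0.00072885, -0.00401797,  0.00168009,  0.00121236,
        0.00066551]), 'effort': array([ 6.24668210e-04, -4.07298589e+01, -2.93698364e+01, -1.18234684e-04,
        3.43946725e-03, -2.29563163e-06]), 'tool_pos': array([ 0.25576342, -0.62404698,  0.23007059]), 'orientation': array([ 9.81162686e-01,  1.93180419e-01, -5.05140515e-05, -1.05240991e-03]), 'force': array([-0.23098683, -0.05077336,  0.38941931]), 'ft_torque': array([-0.02490136, -0.02483503,  0.02557686]), 'grip_force': 0.0, 'grip_width': 0.08524565764406511}
```

View pics/t0.png

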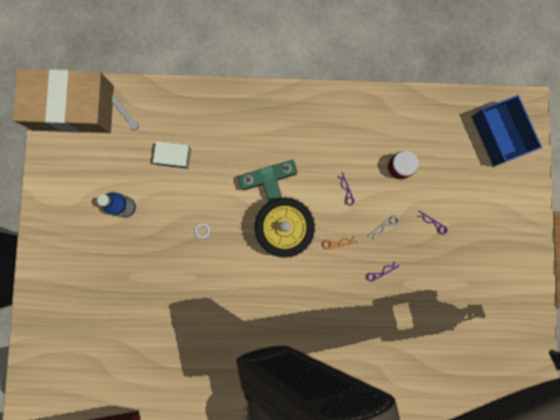

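View pics/s0.png

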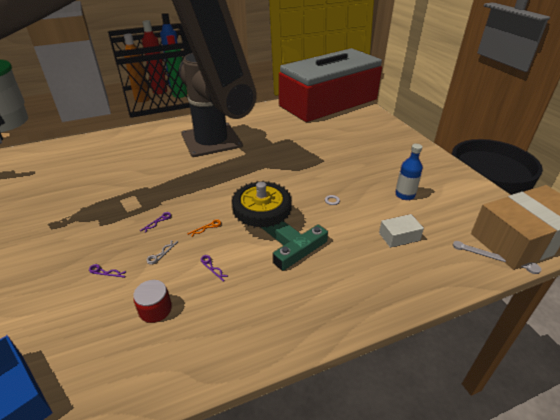

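Top view: the wheel is at (285,227), the rail at (267,174), the washer at (202,231), the carton at (171,154), the bottle at (116,204) and the tin at (404,164). The clip-shaped things are purple at (346,188), (432,221) and (382,271), orange at (339,243), and steel grey at (383,228). The grey one is the steel cotter. I'll confirm it with an enlarged crop and measure.

```bash
python3 - <<'E'
from h import *
b=img('top');c=cv2.cvtColor(b['color'],cv2.COLOR_RGB2BGR)
a=img('scene');s=cv2.cvtColor(a['color'],cv2.COLOR_RGB2BGR)
r=lambda i,x,y,w,h,f:cv2.resize(i[y:y+h,x:x+w],None,fx=f,fy=f,interpolation=cv2.INTER_CUBIC)
A=r(c,360,205,50,50,6);B=r(c,250,190,70,70,300/70);C=r(s,140,230,50,50,6);D=r(s,225,165,75,75,4)
cv2.imwrite('pics/crop1.png',np.vstack([np.hstack([A,cv2.resize(B,(300,300))]),np.hstack([C,D])]))
hsv=cv2.cvtColor(c,cv2.COLOR_BGR2HSV)
print(hsv[222:236:2,374:396:2,1])
E
```

```text
[[87 91 89 89 86 45 36 64 31 34 67]
 [88 90 92 81 34 13 44 38 25 23 27]
 [91 91 71 25 27 27 60 70 76 81 88]
 [89 60 38 67 56 51 90 91 90 89 88]
 [46 38 81 91 29 61 91 89 89 89 89]
 [34 59 68 43 31 82 91 93 90 89 86]
 [21 43 41 53 81 90 90 89 88 89 88]]
```

View pics/crop1.png

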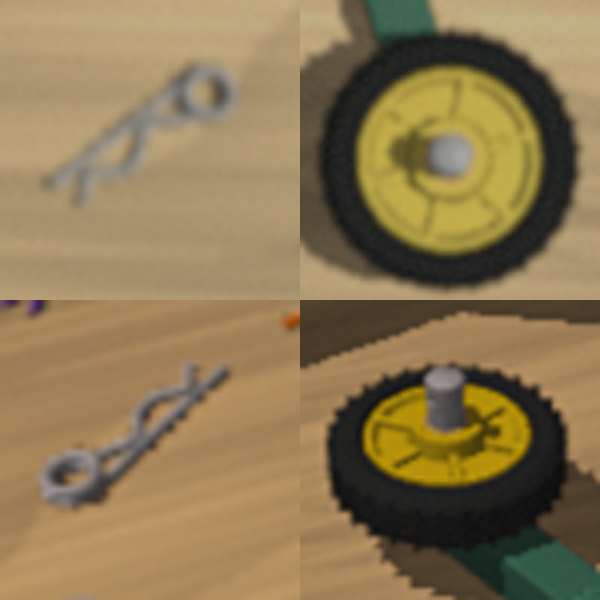

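The crop confirms it: the steel cotter has its coil at about (394,220) and its leg tip at about (367.5,236), with the bow on the lower-right side. Next I'll measure positions.

```bash
cat > meas.py <<'E'
from h import *
b=img('top');c=cv2.cvtColor(b['color'],cv2.COLOR_RGB2BGR);h=cv2.cvtColor(c,cv2.COLOR_BGR2HSV)
def blob(m,x,y,w,hh,k=None):
    z=np.zeros_like(m);z[y:y+hh,x:x+w]=m[y:y+hh,x:x+w]
    cs,_=cv2.findContours(z,cv2.RETR_EXTERNAL,cv2.CHAIN_APPROX_NONE);return max(cs,key=cv2.contourArea)
yel=cv2.inRange(h,(20,110,80),(35,255,255));k=blob(yel,250,190,70,70);e=cv2.fitEllipse(cv2.convexHull(k));print('rim',e,ray(b,*e[0],.085))
ty=cv2.inRange(h,(0,0,0),(180,255,60));k=blob(ty,250,190,70,70);e=cv2.fitEllipse(cv2.convexHull(k));print('tyre',e,ray(b,*e[0],.08))
gr=cv2.inRange(h,(65,60,30),(95,255,255));k=blob(gr,225,150,80,42)
P=np.array([ray(b,*p[0],.04)[:2] for p in k]);r=cv2.minAreaRect(P.astype(np.float32)*1000);print('rail',r,cv2.boxPoints(r).round(0).tolist())
ax=cv2.inRange(h,(0,0,110),(180,60,255));k=blob(ax,270,212,30,30);e=cv2.fitEllipse(k);print('axle',e,ray(b,*e[0],.1275))
lo=(h[...,1]<55).astype(np.uint8)*255
k=blob(lo,188,216,30,30);e=cv2.fitEllipse(cv2.convexHull(k));print('washer',e,ray(b,*e[0],.005))
z=np.zeros_like(lo);z[208:248,360:406]=lo[208:248,360:406];ys,xs=np.nonzero(z)
Q=np.array([ray(b,x,y,.003)[:2] for x,y in zip(xs,ys)]);r=cv2.minAreaRect(Q.astype(np.float32)*1000);print('clip',r,cv2.boxPoints(r).round(0).tolist())
a=img('scene');hs=cv2.cvtColor(a['color'],cv2.COLOR_RGB2HSV)
tip=ray(b,367.5,235.8,.0025);coil=ray(b,394.2,220.3,.005);print(tip,coil)
print('scene clip tip/coil',ray(a,140+226/6,230+71/6-300/6,.0025),ray(a,140+72/6,230+478/6-50,.005))
E
python3 meas.py
```

```text
rim ((284.31524658203125, 226.7854461669922), (43.652156829833984, 43.959144592285156), 168.41177368164062) [0.51199763 0.01043311 0.085     ]
tyre ((283.46490478515625, 226.64344787597656), (58.7733154296875, 60.124080657958984), 123.46998596191406) [0.51261156 0.01255437 0.08      ]
rail ((640.84326171875, 54.95749282836914), (70.65079498291016, 155.03602600097656), 17.89420509338379) [[583.0, 118.0], [631.0, -30.0], [698.0, -8.0], [651.0, 140.0]]
axle ((284.81243896484375, 225.9275665283203), (8.568631172180176, 8.784738540649414), 175.93634033203125) [0.51159735 0.01022934 0.1275    ]
washer ((202.02577209472656, 230.234375), (15.738340377807617, 16.353107452392578), 88.08804321289062) [0.50074559 0.23700803 0.005     ]
clip ((523.549072265625, -269.37646484375), (26.21346092224121, 97.50849151611328), 34.9131965637207) [[485.0, -237.0], [541.0, -317.0], [562.0, -302.0], [506.0, -222.0]]
[ 0.49847047 -0.22457932  0.0025    ] [ 0.54385884 -0.29859388  0.005     ]
scene clip tip/coil [ 0.28111544 -0.17957376  0.0025    ] [ 0.54513236 -0.2954731   0.005     ]
```

```bash
cat > go.py <<'E'
# usage: go.py X Y Z : prints shift in tool axes (cm) from the measured pose and heading of tool x (deg)
import sys; from h import *; from scipy.spatial.transform import Rotation as Ro
s=robot.read_state(); R=Ro.from_quat(s['orientation']).as_matrix()
print('t%.2f'%s['clock'],'tcp',(s['tool_pos']*1000).round(1),'head %.2f'%np.degrees(np.arctan2(R[1,0],R[0,0])),'F',s['force'].round(1),'Ftool',(R.T@s['force']).round(1),'w %.1f g %.1f'%(s['grip_width']*1000,s['grip_force']),'q6 %.2f'%s['q'][5])
if len(sys.argv)>3: print('cm',(100*R.T@(np.array(list(map(float,sys.argv[1:4])))-s['tool_pos'])).round(2))
E
python3 -m inch '[[[0,0,0,0,-1],[0,0,0,0,-1],[0,0,0,0,-1],[0,0,0,0,-1],[0,0,0,0,-1]]]' 20
python3 -m inch '[[[0,0,0,0,-1],[0,0,0,0,-1],[0,0,0,0,-1],[0,0,0,0,-1],[0,0,0,0,-1]]]'
python3 -m inch '[[[0,0,0,0,-1],[0,0,0,0,-1],[0,0,0,0,-1],[0,0,0,0,-1],[0,0,0,0,-0.33]]]'
python3 go.py .512 .0103 .22
```

```text
clock: 0.72
tool_pos: [0.2559, -0.6245, 0.2312]
orientation: [0.897, 0.443, 0.0, -0.0]
force: [0.4, 0.2, 0.1]
grip_width: 0.0851
grip_force: 0.0
clock: 1.13
tool_pos: [0.2559, -0.6245, 0.2312]
orientation: [0.751, 0.66, 0.0, -0.0]
force: [-0.7, -0.1, -0.3]
grip_width: 0.0855
grip_force: 0.0
clock: 1.55
tool_pos: [0.2559, -0.6245, 0.2312]
orientation: [0.584, 0.812, 0.0, -0.0]
force: [-0.2, -0.3, -0.7]
grip_width: 0.0854
grip_force: 0.0
t1.55 tcp [ 255.9 -624.5  231.2] head 108.49 F [-0.2 -0.3 -0.7] Ftool [-0.2 -0.3  0.7] w 85.4 g 0.0 q6 -1.65
cm [52.08 44.43  1.13]
```

```bash
for i in 1 2 3 4; do python3 -m inch '[[[0,2.6,2.22,0.05,0],[0,2.6,2.22,0.05,0],[0,2.6,2.22,0.05,0],[0,2.6,2.22,0.05,0],[0,2.6,2.22,0.05,0]]]' >/dev/null; done
python3 -m inch '[[[0,0,0,0,0],[0,0,0,0,0]]]' >/dev/null; python3 go.py .512 .0103 .110
```

```text
t3.38 tcp [514.8   9.8 221.3] head 108.46 F [-1.3 -0.7 -0.9] Ftool [-0.2 -1.5  0.9] w 85.4 g 0.0 q6 -0.50
cm [ 0.13 -0.25 11.13]
```

```bash
python3 -m inch '[[[0,0.13,-0.25,3.5,0],[0,0,0,3.5,0],[0,0,0,3.0,0],[0,0,0,1.1,0],[0,0,0,0,0]]]' >/dev/null; python3 go.py .512 .0103 .110
python3 -m inch '[[[255,0,0,0,0],[255,0,0,0,0],[255,0,0,0,0],[255,0,0,0,0],[255,0,0,0,0]]]' 20;  python3 go.py
python3 -m inch '[[[255,0,0,0,0],[255,0,0,0,0],[255,0,0,0,0],[255,0,0,0,0],[255,0,0,0,0]]]' 20;  python3 go.py
```

```text
t3.80 tcp [509.1   8.2 107. ] head 108.17 F [-0.8  0.5  0.2] Ftool [ 0.7 -0.6 -0.2] w 85.5 g 0.0 q6 -0.50
cm [ 0.11  0.33 -0.3 ]
clock: 4.22
tool_pos: [0.5128, 0.0086, 0.1118]
orientation: [0.586, 0.81, 0.001, 0.001]
force: [0.7, 0.4, 0.3]
grip_width: 0.0254
grip_force: 0.1
t4.22 tcp [512.8   8.6 111.8] head 108.26 F [0.7 0.4 0.3] Ftool [ 0.1  0.8 -0.3] w 25.4 g 0.1 q6 -0.50
clock: 4.63
tool_pos: [0.5131, 0.0087, 0.1118]
orientation: [0.586, 0.81, 0.001, 0.001]
force: [0.5, 1.0, 4.9]
grip_width: 0.024
grip_force: 22.9
t4.63 tcp [513.1   8.7 111.8] head 108.26 F [0.5 1.  4.9] Ftool [ 0.8  0.8 -4.9] w 24.0 g 22.9 q6 -0.50
```

```bash
python3 -m inch '[[[0,0,0,0,0],[0,0,0,0,0],[0,0,0,0,1],[0,0,0,0,1],[0,0,0,0,1]]]' >/dev/null
python3 -m inch '[[[0,0,0,0,1],[0,0,0,0,1],[0,0,0,0,1],[0,0,0,0,1],[0,0,0,0,1]]]' >/dev/null
python3 -m inch '[[[0,0,0,0,1],[0,0,0,0,1],[0,0,0,0,1],[0,0,0,0,1],[0,0,0,0,1]]]' >/dev/null
python3 -m inch '[[[0,0,0,0,1],[0,0,0,0,1],[0,0,0,0,0],[255,0,0,0,0],[255,0,0,0,0]]]' >/dev/null; python3 go.py
python3 -m inch '[[[255,0,0,0,0],[255,0,0,0,0],[255,0,0,0,0]]]' ;  python3 go.py
python3 -m inch '[[[255,0,0,0,0],[255,0,0,0,0],[255,0,0,0,0],[255,0,0,0,0],[255,0,0,0,0]]]' >/dev/null;  python3 go.py
```

```text
t6.30 tcp [511.4   8.8 109.9] head 18.39 F [ 0.7  1.1 -0.1] Ftool [ 1.  -0.8  0.1] w 64.0 g 0.0 q6 1.07
clock: 6.55
tool_pos: [0.5114, 0.0098, 0.1103]
orientation: [0.987, 0.158, -0.001, -0.002]
force: [-7.0, 22.4, 9.0]
grip_width: 0.0259
grip_force: 12.1
t6.55 tcp [511.4   9.8 110.3] head 18.22 F [-7.  22.4  9. ] Ftool [  0.3 -23.5  -8.9] w 25.9 g 12.1 q6 1.07
t6.97 tcp [511.1  10.7 110.4] head 18.23 F [-1.9  6.   2.2] Ftool [ 0.1 -6.3 -2.1] w 23.9 g 21.6 q6 1.07
```

```bash
python3 -m inch '[[[0,0,0,0,0],[0,0,0,0,0],[0,0,0,-2,0],[0,0,0,-3,0],[0,0,0,-3,0]]]' >/dev/null
python3 go.py .5007 .237 .11
```

```text
t7.38 tcp [511.    8.6 190.1] head 18.26 F [ 1.2 -1.   0.5] Ftool [ 0.8  1.4 -0.5] w 82.3 g 0.0 q6 1.07
cm [  6.2  -22.01   8.01]
```

```bash
python3 -m inch '[[[0,1.03,-3.67,0,0],[0,1.03,-3.67,0,0],[0,1.03,-3.67,0,0],[0,1.03,-3.67,0.5,0],[0,1.03,-3.67,1,0]]]' >/dev/null
python3 -m inch '[[[0,1.03,-3.67,1,0],[0,0,0,3,0],[0,0,0,2.5,0],[0,0,0,0,0],[0,0,0,0,0]]]' >/dev/null
python3 go.py .5007 .237 .012
python3 - <<'E'
from h import *
img('scene','s1.png')
E
```

```text
t8.22 tcp [500.5 236.8 108.9] head 18.27 F [ 0.7 -0.1  0.1] Ftool [ 0.7  0.3 -0.1] w 85.4 g 0.0 q6 1.51
cm [ 0.06 -0.01  9.69]
```

View pics/s1.png

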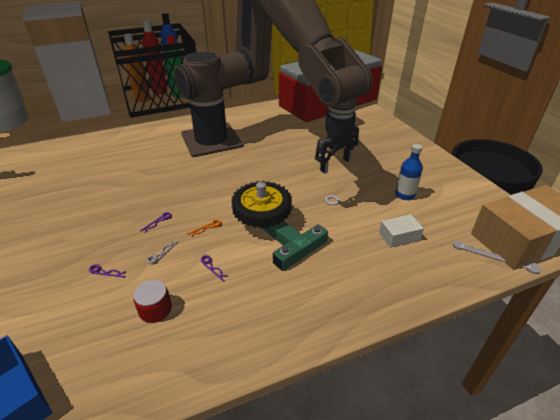

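The picture shows the gripper above the washer at (332,200), lined up with it. Descending.

```bash
python3 -m inch '[[[0,0.06,0,3,0],[0,0,0,3,0],[0,0,0,2.5,0],[0,0,0,1,0],[0,0,0,0,0]]]' >/dev/null; python3 go.py
python3 -m inch '[[[0,0,0,0.8,0],[0,0,0,0.3,0],[0,0,0,0.3,0],[0,0,0,0,0]]]' >/dev/null; python3 go.py .5007 .237 -.0015
python3 -m inch '[[[255,0,0,0,0],[255,0,0,0,0],[255,0,0,0,0],[255,0,0,0,0],[255,0,0,0,0]]]' 20 >/dev/null; python3 go.py
```

```text
t8.68 tcp [501.7 236.6  14.4] head 18.20 F [-0.4 -0.6  0.4] Ftool [-0.6  0.4 -0.4] w 85.2 g 0.0 q6 1.51
t9.02 tcp [502.7 237.6   2. ] head 18.26 F [-1.4  0.2 -0.2] Ftool [-1.2 -0.6  0.2] w 85.7 g 0.0 q6 1.51
cm [-0.21 -0.01  0.35]
t9.43 tcp [502.4 237.6   2.1] head 18.28 F [-0.6 -0.7  4.8] Ftool [-0.8  0.4 -4.8] w 42.0 g 19.7 q6 1.51
```

```bash
python3 -m inch '[[[0,0,0,0,0],[0,0,0,0,0],[0,0,0,-0.2,0],[0,0,0,0,-1],[0,0,0,0,-1]]]' >/dev/null
python3 -m inch '[[[0,0,0,0,-1],[0,0,0,0,-1],[0,0,0,0,-1],[0,0,0,0,-1],[0,0,0,0,-1]]]' >/dev/null
python3 -m inch '[[[0,0,0,0,-1],[0,0,0,0,-1],[0,0,0,0,-1],[0,0,0,0,-1],[0,0,0,0,-1]]]' >/dev/null
python3 -m inch '[[[0,0,0,0,-1],[0,0,0,0,-1],[0,0,0,0,-1],[0,0,0,0,0],[0,0,0,0,0]]]' >/dev/null; python3 go.py .502 .2376 -.0005
```

```text
t11.10 tcp [502.1 237.4   3.2] head 108.10 F [ 0.2 -0.3 -0.5] Ftool [-0.4  0.1  0.5] w 85.6 g 0.0 q6 -0.06
cm [ 0.02 -0.    0.37]
```

```bash
python3 -m inch '[[[0,0.01,0,0.2,0],[0,0,0,0.2,0],[0,0,0,0,0]]]' >/dev/null; python3 go.py
python3 -m inch '[[[255,0,0,0,0],[255,0,0,0,0],[255,0,0,0,0],[255,0,0,0,0],[255,0,0,0,0]]]' 40 >/dev/null; python3 go.py
python3 -m inch '[[[255,0,0,0,0],[255,0,0,-0.5,0],[255,0,0,-1.5,0],[255,0,0,-3,0],[255,0,0,-3,0]]]' >/dev/null
python3 -m inch '[[[255,0,0,-3,0],[255,0,0,-3,0],[255,0,0,-3,0],[255,0,0,-2,0],[255,0,0,0,0]]]' >/dev/null; python3 go.py .5121 .0111 .19
python3 - <<'E'
from h import *
d=img('scene');c=cv2.cvtColor(d['color'],cv2.COLOR_RGB2BGR)[80:230,220:420];cv2.imwrite('pics/s2.png',cv2.resize(c,(800,600),interpolation=cv2.INTER_CUBIC))
E
```

```text
t11.35 tcp [501.7 237.4  -1.2] head 108.20 F [-0.6 -0.1  0.1] Ftool [ 0.1 -0.6 -0.1] w 84.9 g 0.0 q6 -0.06
t11.77 tcp [ 5.026e+02  2.377e+02 -1.000e-01] head 108.25 F [-0.4  0.1  2.8] Ftool [ 0.2 -0.3 -2.8] w 41.2 g 40.4 q6 -0.06
t12.60 tcp [504.9 238.4 195.3] head 108.26 F [ 0.8 -0.   0.4] Ftool [-0.3  0.7 -0.4] w 40.5 g 40.6 q6 -0.06
cm [-21.81  -6.44   0.48]
```

View pics/s2.png

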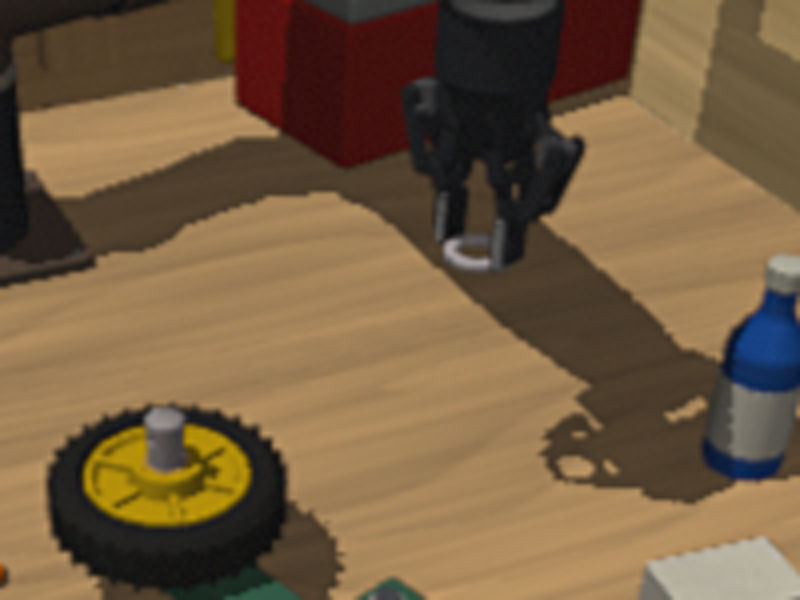

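The washer is held level between the finger tips, at crop pixel (475,252). Carrying it over to the axle.

```bash
python3 -m inch '[[[255,-3.64,-1.07,0,0],[255,-3.64,-1.07,0,0],[255,-3.64,-1.07,0,0],[255,-3.64,-1.07,0,0],[255,-3.64,-1.07,0,0]]]' >/dev/null
python3 -m inch '[[[255,-3.6,-1.07,0,0],[255,0,0,0,0],[255,0,0,0,0],[255,0,0,0,0]]]' >/dev/null;  python3 go.py .5121 .0113 .14
```

```text
t13.40 tcp [508.4  10.8 187.5] head 108.21 F [ 0.9 -0.  -0.4] Ftool [-0.3  0.9  0.4] w 40.7 g 40.6 q6 -0.50
cm [-0.08  0.38  4.75]
```

```bash
python3 -m inch '[[[255,0,0,2,0],[255,0,0,1.5,0],[255,0,0,0.7,0],[255,0,0,0,0],[255,0,0,0,0]]]' >/dev/null;  python3 go.py .5121 .0113 .14
python3 -m inch '[[[255,0,0,0,0],[255,0,0,0,0],[255,0,0,0,0]]]' >/dev/null;  python3 go.py .5121 .0113 .14
```

```text
t13.82 tcp [509.   11.5 146.8] head 108.36 F [ 0.8 -0.3  0.7] Ftool [-0.6  0.6 -0.7] w 41.0 g 40.6 q6 -0.50
cm [-0.12  0.28  0.68]
t14.07 tcp [510.1  10.5 148.4] head 108.27 F [ 0.3 -0.5 -0.6] Ftool [-0.5  0.2  0.6] w 41.1 g 40.6 q6 -0.50
cm [0.02 0.21 0.84]
```

```bash
python3 -m inch '[[[255,0.0,0.2,0.4,0],[255,0,0,0,0]]]' >/dev/null;  python3 go.py .5121 .0113 .14
python3 -m inch '[[[255,0,0,0,0]]]' >/dev/null;  python3 go.py .5121 .0113 .14
python3 -m inch '[[[255,0,0,0,0]]]' >/dev/null;  python3 go.py .5121 .0113 .14
python3 -m inch '[[[255,0,0,0,0],[255,0,0,0,0]]]' >/dev/null;  python3 go.py .5121 .0113 .14
```

```text
t14.23 tcp [511.5  11.  143.2] head 108.25 F [-0.3  0.3 -1. ] Ftool [ 0.3 -0.2  1. ] w 40.9 g 40.6 q6 -0.50
cm [0.01 0.07 0.32]
t14.32 tcp [511.3  11.  143.1] head 108.25 F [ 0.4 -0.3 -0.1] Ftool [-0.4  0.3  0.1] w 41.1 g 40.6 q6 -0.50
cm [0.   0.09 0.31]
t14.40 tcp [511.3  11.  143.3] head 108.25 F [-0.2 -0.  -0.2] Ftool [ 0.  -0.2  0.2] w 41.2 g 40.6 q6 -0.50
cm [0.01 0.09 0.33]
t14.57 tcp [511.4  10.9 143.4] head 108.25 F [ 1.1  0.6 -0.7] Ftool [0.2 1.2 0.7] w 40.5 g 40.6 q6 -0.50
cm [0.01 0.08 0.34]
```

```bash
python3 -m inch '[[[255,0.0,0.08,0.4,0],[255,0,0,0,0]]]' >/dev/null;  python3 go.py .5121 .0113 .13
python3 -m inch '[[[255,0,0,0.3,0],[255,0,0,0,0]]]' >/dev/null;  python3 go.py
python3 -m inch '[[[255,0,0,0.3,0],[255,0,0,0,0]]]' >/dev/null;  python3 go.py
python3 -m inch '[[[255,0,0,0.2,0],[255,0,0,0,0]]]' >/dev/null;  python3 go.py .5121 .0113 .13
```

```text
t14.73 tcp [511.8  11.3 138.6] head 108.25 F [-0.6 -0.3  0.5] Ftool [-0.1 -0.7 -0.5] w 40.8 g 40.6 q6 -0.49
cm [-0.01  0.03  0.86]
t14.90 tcp [511.7  11.3 135.6] head 108.25 F [ 0.  -0.1 -0.5] Ftool [-0.1 -0.   0.5] w 41.0 g 40.6 q6 -0.49
t15.07 tcp [511.7  11.3 132.7] head 108.26 F [-0.4 -0.4 -1.4] Ftool [-0.3 -0.5  1.4] w 41.2 g 40.6 q6 -0.49
t15.23 tcp [511.9  11.3 131. ] head 108.26 F [ 0.9 -0.  -0.2] Ftool [-0.3  0.8  0.2] w 41.0 g 40.6 q6 -0.49
cm [-0.01  0.02  0.1 ]
```

```bash
python3 -m inch '[[[255,0,0.02,0.3,0],[255,0,0,0,0]]]' >/dev/null;  python3 go.py
python3 -m inch '[[[255,0,0,0.2,0],[255,0,0,0,0]]]' >/dev/null;  python3 go.py
python3 -m inch '[[[255,0,0,0.2,0],[255,0,0,0,0]]]' >/dev/null;  python3 go.py
python3 -m inch '[[[255,0,0,0.2,0],[255,0,0,0,0]]]' >/dev/null;  python3 go.py .5121 .0113 .11
```

```text
t15.40 tcp [512.   11.4 127.8] head 108.26 F [-0.8 -0.1 -0.7] Ftool [ 0.2 -0.8  0.7] w 40.6 g 40.6 q6 -0.49
t15.57 tcp [512.1  11.4 125.9] head 108.26 F [ 0.   0.4 -0.1] Ftool [0.4 0.2 0.1] w 41.2 g 40.6 q6 -0.49
t15.73 tcp [512.1  11.3 124. ] head 108.26 F [-0.5  0.1 -0.7] Ftool [ 0.2 -0.4  0.7] w 41.0 g 40.6 q6 -0.49
t15.90 tcp [512.1  11.4 122. ] head 108.25 F [-0.5  0.1 -0.3] Ftool [ 0.3 -0.5  0.3] w 40.7 g 40.6 q6 -0.49
cm [-0.01  0.    1.2 ]
```

```bash
python3 -m inch '[[[255,0,0,0.2,0],[255,0,0,0.2,0],[255,0,0,0,0]]]' >/dev/null;  python3 go.py
python3 -m inch '[[[255,0,0,0.2,0],[255,0,0,0.2,0],[255,0,0,0,0]]]' >/dev/null;  python3 go.py
```

```text
t16.15 tcp [511.9  11.4 117.8] head 108.26 F [-0.3 -0.6 -0.3] Ftool [-0.4 -0.5  0.3] w 40.8 g 40.6 q6 -0.49
t16.40 tcp [512.   11.4 113.8] head 108.25 F [-0.4 -0.3 -0.2] Ftool [-0.2 -0.5  0.2] w 41.0 g 40.6 q6 -0.49
```

```bash
python3 -m inch '[[[255,0,0,0.2,0],[255,0,0,0.2,0],[255,0,0,0,0]]]' >/dev/null;  python3 go.py
python3 -m inch '[[[255,0,0,0.2,0],[255,0,0,0.2,0],[255,0,0,0,0]]]' >/dev/null;  python3 go.py .5121 .0113 .098
```

```text
t16.65 tcp [512.   11.4 109.8] head 108.26 F [ 0.5  0.1 -0.5] Ftool [-0.1  0.4  0.5] w 40.7 g 40.6 q6 -0.49
t16.90 tcp [512.   11.4 105.8] head 108.25 F [ 1.4  0.1 -0. ] Ftool [-0.4  1.4  0. ] w 40.9 g 40.6 q6 -0.49
cm [-0.01  0.01  0.78]
```

```bash
python3 -m inch '[[[255,0,0,0.2,0],[255,0,0,0.2,0],[255,0,0,0.2,0],[255,0,0,0.1,0],[255,0,0,0,0]]]' >/dev/null;  python3 go.py
python3 -m inch '[[[0,0,0,0,0],[0,0,0,0,0],[0,0,0,0,0],[0,0,0,0,0],[0,0,0,-1,0]]]' >/dev/null;  python3 go.py
python3 -m inch '[[[0,0,0,-2,0],[0,0,0,-2,0],[0,0,0,-3,0],[255,0,0,0,0],[255,0,0,0,0]]]' 20 >/dev/null;  python3 go.py .5121 .0113 .14
python3 - <<'E'
from h import *
d=img('scene');c=cv2.cvtColor(d['color'],cv2.COLOR_RGB2BGR)[130:230,210:330];cv2.imwrite('pics/s3.png',cv2.resize(c,(720,600),interpolation=cv2.INTER_CUBIC))
E
```

```text
t17.32 tcp [512.   11.4  98.9] head 108.26 F [0.1 0.2 0.3] Ftool [ 0.2  0.2 -0.3] w 40.8 g 40.6 q6 -0.49
t17.73 tcp [510.8  11.6 107.8] head 108.25 F [ 0.   0.2 -0. ] Ftool [0.2 0.1 0. ] w 85.1 g 0.0 q6 -0.49
t18.15 tcp [514.   11.1 182.6] head 108.26 F [ 0.8  0.3 -0.2] Ftool [0.  0.8 0.2] w 63.9 g 0.0 q6 -0.49
cm [ 0.09 -0.19  4.26]
```

View pics/s3.png

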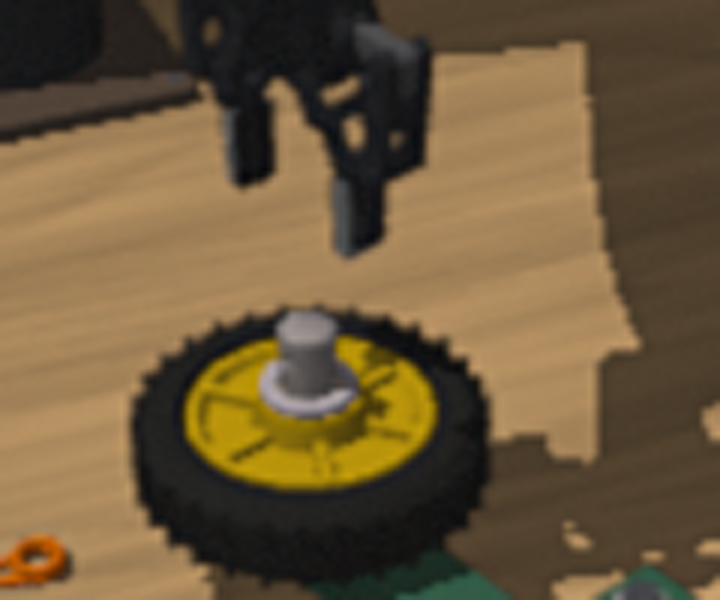

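The washer lies flat on the hub around the axle, at crop pixel (308,388). Next I'll feel for the axle top with the closed fingertips.

```bash
python3 -m inch '[[[255,0,-0.1,1.5,0],[255,0,0,1.5,0],[255,0,0,0.8,0],[255,0,0,0,0],[255,0,0,0,0]]]' >/dev/null;  python3 go.py
python3 -m inch '[[[255,0,0,0.4,0],[255,0,0,0,0]]]' >/dev/null;  python3 go.py
python3 -m inch '[[[255,0,0,0.1,0],[255,0,0,0.1,0]]]' >/dev/null;  python3 go.py
```

```text
t18.62 tcp [510.5  11.2 140.2] head 108.26 F [ 0.3 -0.6  1. ] Ftool [-0.7  0.1 -1. ] w 0.3 g 0.0 q6 -0.50
t18.78 tcp [511.5  11.  137.3] head 108.25 F [-0.2  0.2  0.5] Ftool [ 0.3 -0.2 -0.5] w -0.2 g 0.0 q6 -0.50
t18.95 tcp [511.7  11.  135.8] head 108.26 F [-0.4 -0.1  0.6] Ftool [ 0.1 -0.4 -0.6] w -0.1 g 0.0 q6 -0.50
```

```bash
cat > ok.py <<'E'
# exit 1 if tool-z force or lateral force beyond limit
import sys; from h import *
s=robot.read_state(); print('t%.2f'%s['clock'],(s['tool_pos']*1000).round(1),s['force'].round(1)); sys.exit(np.linalg.norm(s['force'])>float(sys.argv[1]))
E
python3 -m inch '[[[255,0,0,0.07,0]]]' >/dev/null; python3 ok.py 2.2 && python3 -m inch '[[[255,0,0,0.07,0]]]' >/dev/null && python3 ok.py 2.2 && python3 -m inch '[[[255,0,0,0.07,0]]]' >/dev/null && python3 ok.py 2.2 && python3 -m inch '[[[255,0,0,0.07,0]]]' >/dev/null && python3 ok.py 2.2 && python3 -m inch '[[[255,0,0,0.07,0]]]' >/dev/null && python3 ok.py 2.2 && python3 -m inch '[[[255,0,0,0.07,0]]]' >/dev/null && python3 ok.py 2.2 && python3 -m inch '[[[255,0,0,0.07,0]]]' >/dev/null && python3 ok.py 2.2 && python3 -m inch '[[[255,0,0,0.07,0]]]' >/dev/null && python3 ok.py 2.2 && python3 -m inch '[[[255,0,0,0.07,0]]]' >/dev/null && python3 ok.py 2.2 && python3 -m inch '[[[255,0,0,0.07,0]]]' >/dev/null && python3 ok.py 2.2
```

```text
t19.03 [511.6  11.  134.9] [0.4 0.2 0.4]False
```

```bash
sed -i 's/sys.exit(\(.*\))$/sys.exit(int(\1))/' ok.py
python3 -m inch '[[[255,0,0,0.07,0]]]' >/dev/null; python3 ok.py 2.2 && python3 -m inch '[[[255,0,0,0.07,0]]]' >/dev/null && python3 ok.py 2.2 && python3 -m inch '[[[255,0,0,0.07,0]]]' >/dev/null && python3 ok.py 2.2 && python3 -m inch '[[[255,0,0,0.07,0]]]' >/dev/null && python3 ok.py 2.2 && python3 -m inch '[[[255,0,0,0.07,0]]]' >/dev/null && python3 ok.py 2.2 && python3 -m inch '[[[255,0,0,0.07,0]]]' >/dev/null && python3 ok.py 2.2 && python3 -m inch '[[[255,0,0,0.07,0]]]' >/dev/null && python3 ok.py 2.2 && python3 -m inch '[[[255,0,0,0.07,0]]]' >/dev/null && python3 ok.py 2.2 && python3 -m inch '[[[255,0,0,0.07,0]]]' >/dev/null && python3 ok.py 2.2 && python3 -m inch '[[[255,0,0,0.07,0]]]' >/dev/null && python3 ok.py 2.2
```

```text
t19.12 [511.5  11.  134.1] [ 0.4 -0.1  0.2]
t19.20 [511.4  11.  133.3] [-0.1  0.1 -0. ]
t19.28 [511.4  11.  132.5] [-0.5  1.   0.5]
t19.37 [511.5  11.  132.4] [-2.8  0.9  6.4]
```

Contact came at z = 132.4 mm, so the hole is at about 117.9 mm. Next is the cotter.

```bash
python3 -m inch '[[[255,0,0,-1.5,0],[255,0,0,-3,-1],[100,0,0,-3,-1],[100,0,0,0,-0.8],[100,0,0,0,0]]]' 20 >/dev/null; python3 go.py .545 -.2981 .12
```

```text
t19.78 tcp [512.8  10.8 209.4] head 125.14 F [ 0.2  0.2 -1.1] Ftool [0.1 0.3 1.1] w 35.7 g 0.0 q6 -0.79
cm [-27.08 -15.18   8.98]
```

```bash
python3 -m inch '[[[100,-3.01,-1.69,0,0],[100,-3.01,-1.69,0,0],[100,-3.01,-1.69,0,0],[100,-3.01,-1.69,0,0],[100,-3.01,-1.69,1,0]]]' >/dev/null
python3 -m inch '[[[100,-3.01,-1.69,2,0],[100,-3.01,-1.69,2,0],[100,-3.01,-1.69,2,0],[100,-3.01,-1.69,2,0],[100,0,0,0,0]]]' >/dev/null
python3 -m inch '[[[100,0,0,2,0],[100,0,0,2,0],[100,0,0,2,0],[100,0,0,1,0],[100,0,0,0,0]]]' >/dev/null; python3 go.py .545 -.2981 .04
python3 - <<'E'
from h import *
A=[]
for n,(x,y) in (('scene',(130,200)),('top',(345,190))):
    d=img(n);c=cv2.cvtColor(d['color'],cv2.COLOR_RGB2BGR)[y:y+80,x:x+80];A.append(cv2.resize(c,(400,400),interpolation=cv2.INTER_CUBIC))
cv2.imwrite('pics/s4.png',np.hstack(A))
E
```

```text
t21.03 tcp [ 540.  -295.8   42.8] head 124.99 F [-0.  -0.   0.1] Ftool [ 0.  -0.  -0.1] w 51.6 g 0.0 q6 -1.28
cm [-0.48  0.28  0.28]
```

View pics/s4.png

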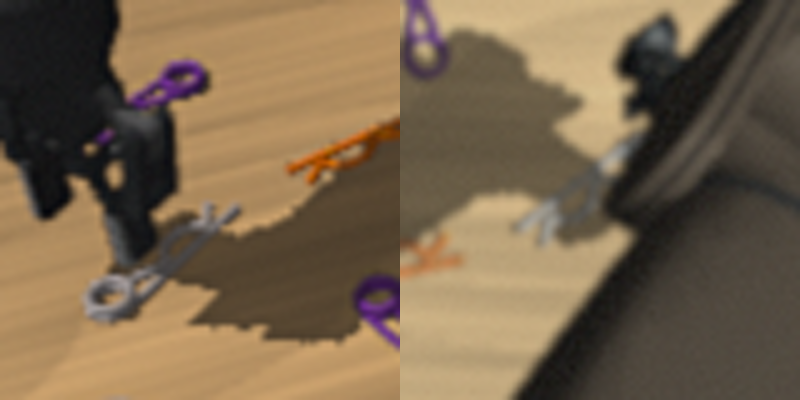

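The steel coil is at crop pixel (110,297) in the scene view, which is image pixel (152,259). It has not moved and the open fingers are above it. Descending in steps.

```bash
python3 -m inch '[[[100,-0.3,0.15,1,0],[100,0,0,0.5,0],[100,0,0,0,0],[100,0,0,0,0]]]' >/dev/null; python3 go.py .545 -.2981 .001
```

```text
t21.47 tcp [ 545.4 -299.6   31.8] head 125.06 F [0.1 0.9 0.8] Ftool [ 0.6  0.6 -0.8] w 51.8 g 0.0 q6 -1.28
cm [0.14 0.05 3.08]
```

```bash
python3 -m inch '[[[100,0.1,0.05,1.3,0],[100,0,0,1,0],[100,0,0,0.5,0],[100,0,0,0.15,0],[100,0,0,0,0]]]' >/dev/null; python3 go.py .545 -.2981 .001
python3 -m inch '[[[100,0,0,0,0],[100,0,0,0,0]]]' >/dev/null; python3 go.py .545 -.2981 .001
```

```text
t21.88 tcp [ 544.5 -298.1    1. ] head 125.05 F [ 0.6 -0.1  0.5] Ftool [-0.5  0.4 -0.5] w 51.8 g 0.0 q6 -1.28
cm [-0.03  0.04 -0.  ]
t22.05 tcp [ 545.5 -298.8    2.7] head 125.06 F [ 0.3 -0.1  0.5] Ftool [-0.3  0.2 -0.5] w 52.1 g 0.0 q6 -1.28
cm [ 0.09 -0.    0.17]
```

```bash
python3 -m inch '[[[100,0.08,0,0.15,0],[100,0,0,0,0]]]' >/dev/null; python3 go.py
python3 -m inch '[[[255,0,0,0,0],[255,0,0,0,0],[255,0,0,0,0],[255,0,0,0,0],[255,0,0,0,0]]]' 60 >/dev/null; python3 go.py
python3 -m inch '[[[255,0,0,0,0],[255,0,0,-0.5,0],[255,0,0,-2,0],[255,0,0,-3,0],[255,0,0,-3,0]]]' >/dev/null
python3 -m inch '[[[255,0,0,-3,0],[255,0,0,-3,0],[255,0,0,-1,0],[255,0,0,0,0],[255,0,0,0,0]]]' >/dev/null; python3 go.py
```

```text
t22.22 tcp [ 544.8 -298.     1. ] head 125.05 F [-0.7 -0.7  0.6] Ftool [-0.1 -0.9 -0.6] w 52.0 g 0.0 q6 -1.28
t22.63 tcp [ 545.1 -298.2    1.4] head 125.05 F [0.1 0.4 3. ] Ftool [ 0.3  0.3 -3. ] w 23.9 g 59.2 q6 -1.28
t23.47 tcp [ 544.4 -297.7  155. ] head 125.06 F [-0.5  0.6 -0.6] Ftool [ 0.8 -0.1  0.6] w 23.4 g 58.9 q6 -1.28
```

```bash
python3 -m inch '[[[255,0,0,0,0.93],[255,0,0,0,0.93],[255,0,0,0,0.93],[255,0,0,0,0],[255,0,0,0,0]]]' >/dev/null; python3 go.py .5367 -.0964 .150
```

```text
t23.88 tcp [ 543.5 -297.   152.7] head 108.46 F [-1.1  0.1 -1.5] Ftool [ 0.4 -1.   1.5] w 23.7 g 59.0 q6 -0.99
cm [19.24  5.71  0.34]
```

```bash
python3 -m inch '[[[255,3.2,0.95,0,0],[255,3.2,0.95,0,0],[255,3.2,0.95,0,0],[255,3.2,0.95,0,0],[255,3.2,0.95,0,0]]]' >/dev/null
python3 -m inch '[[[255,3.2,0.95,0,0],[255,0,0,0,0],[255,0,0,0,0],[255,0,0,0,0],[255,0,0,0,0]]]' >/dev/null; python3 go.py .5367 -.0964 .125
python3 - <<'E'
from h import *
A=[]
for n,(x,y) in (('scene',(180,140)),('top',(250,185))):
    d=img(n);c=cv2.cvtColor(d['color'],cv2.COLOR_RGB2BGR)[y:y+100,x:x+100];A.append(cv2.resize(c,(400,400),interpolation=cv2.INTER_CUBIC))
    np.savez('pics/'+n+'5.npz',**d)
cv2.imwrite('pics/s5.png',np.hstack(A))
E
```

```text
t24.72 tcp [538.5 -98.7 155.4] head 108.30 F [ 0.4 -1.  -0.6] Ftool [-1.   0.1  0.6] w 23.5 g 59.0 q6 -0.69
cm [ 0.28 -0.1   3.04]
```

View pics/s5.png

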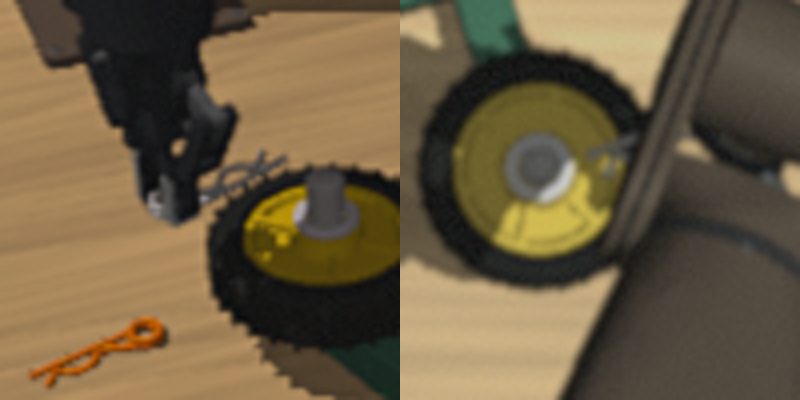

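The cotter is gripped at the coil with its leg pointing at the axle. In the top view the leg tip is near crop pixel (592,155), which is image pixel (298,224). Checking its yaw numerically.

```bash
python3 - <<'E'
from h import *
b=dict(np.load('pics/top5.npz'));h=cv2.cvtColor(b['color'],cv2.COLOR_RGB2HSV)
print(h[216:230,294:310,1]);print(h[216:230,294:310,2])
print('exp tip px',proj(b,[.5220,-.0152,.1565]),'exp leg -20mm',proj(b,[.5220+.0063,-.0152-.019,.1565]),'ray tip',ray(b,298,223.75,.1565))
a=dict(np.load('pics/scene5.npz'));print('scene exp tip',proj(a,[.5220,-.0152,.1565]),'seen ~',(180+285/4,140+158/4))
E
```

```text
[[153 152 156 157 155 150 156 153 151 152  97   0  43   9  20  23]
 [154 155 153 153 155 155 151 159 155 156 114  22  33   8   7   8]
 [153 151 152 151 147 156 160 151 155 154 127  36   0  11  10  12]
 [148 159 154 150 153 160 156 150 135 118  78  21  11  11   4  11]
 [157 152 155 154 152 150 136 114  92  69  39  17   3   7   9  12]
 [156 153 149 134 123 111  89  58  44  34  32  25   4   5   7  22]
 [159 150 128  91  63  54  49  53  45  38  39  27   5   7  27  51]
 [153 147 108  61  34  52  88 105  82  51  31  23   4   6  30  59]
 [144 148 122  85  76  99 136 144 109  61  62  54  25   6  31  64]
 [124 154 149 130 134 144 148 137 101  79 108 107  79  31  43  62]
 [113 153 159 155 157 153 142 112  74  87 128 145 126  53  61  64]
 [114 154 157 152 154 152 127  80  51  89 134 147 151  83  56  50]
 [132 157 160 156 152 147 117  63  55 102 139 152 111  57  58  56]
 [145 159 158 158 156 145 128  97  96 125 145 149  89  50  50  53]]
[[108 111 108 107 102  97 100 100  91  62  29  24  24  28  26  22]
 [109 110 110 110 105  99  98 101  97  77  47  23  23  31  35  31]
 [110 110 109 110 111 103  
[... 269 characters left out ...]
9  87  80  80  79  66  51  37  28  35]
 [105 104  99  92  90  93 102 104  90  80  81  76  62  44  34  43]
 [110 107 100  96  97 103 120 135 112  96  99  90  72  46  33  52]
 [125 109 103 104 105 113 138 147 124 113 125 107  71  41  42  62]
 [135 110 106 107 109 123 142 141 120 120 133 111  67  34  46  72]
 [141 121 115 111 111 121 131 124 110 112 116  97  59  37  59  81]
 [160 153 139 118 111 109 109 105 102 103 103  84  53  45  70  87]
 [180 186 171 136 113 107 102  97  96  98  95  72  46  56  81  91]]
exp tip px [295.59397712 221.25465187] exp leg -20mm [303.3908861  218.91701734] ray tip [ 0.51603938 -0.02124786  0.1565    ]
scene exp tip [251.73878903 180.5880958 ] seen ~ (251.25, 179.5)
```

```bash
cat > yaw.py <<'E'
import sys; from h import *; from scipy.spatial.transform import Rotation as Ro
f=sys.argv[1]; b=dict(np.load(f)) if f.endswith('npz') else img('top')
tcp=np.array(list(map(float,sys.argv[2:5])))/1000; hd=np.radians(float(sys.argv[5]))
h=cv2.cvtColor(b['color'],cv2.COLOR_RGB2HSV).astype(float);S=h[...,1]
x=np.array([np.cos(hd),np.sin(hd),0]);y=np.array([-x[1],x[0],0]);bias=np.array([.0007,.0009,0])
leg=tcp+[0,0,.0011]-.0105*y
# sample saturation across the expected leg line, find the outer (-y side) edge and centre
for s in (.082,.080,.077,.074,.071,.068,.065,.062):
    o=np.arange(-6,11,.5)/1000
    v=[cv2.remap(S.astype(np.float32),*[np.float32([[q]]) for q in proj(b,leg+s*x+t*y-bias)],cv2.INTER_LINEAR)[0,0] for t in o]
    v=np.array(v);i=v.argmin();w=np.clip(120-v,0,None);w[np.abs(o-o[i])>.004]=0
    print(s,'min %.1f at %.1f mm, centroid %.2f'%(v.min(),o[i]*1000,1000*(w*o).sum()/max(w.sum(),1e-9)))
E
python3 yaw.py pics/top5.npz 538.5 -98.7 155.4 108.3
python3 - <<'E'
from h import *
b=dict(np.load('pics/top5.npz'));print(proj(b,[.5121,.0113,.1324]));h=cv2.cvtColor(b['color'],cv2.COLOR_RGB2HSV);print(h[218:234,277:293,1]);print(h[218:234,277:293,2])
E
```

```text
0.082 min 50.2 at 4.5 mm, centroid 4.55
0.08 min 39.1 at 5.0 mm, centroid 4.53
0.077 min 53.2 at 3.5 mm, centroid 4.13
0.074 min 53.1 at 4.0 mm, centroid 3.81
0.071 min 46.5 at 5.0 mm, centroid 4.77
0.068 min 36.3 at 3.5 mm, centroid 4.26
0.065 min 25.5 at 9.5 mm, centroid 8.02
0.062 min 5.3 at 10.5 mm, centroid 8.78
[284.44121775 225.59319376]
[[152 152 147 124 100  77  62  57  59  71  86 113 135 152 151 157]
 [158 140 106  63  39  21  13   8  15  21  27  47  85 120 150 155]
 [141 105  53  16   8   3   3   5   3   0   3  10  32  68 117 146]
 [112  57  20   5   8   3   5   5   0   3   0   3   8  25  68 122]
 [ 72  23   5   5   3   0   9   9   3   6   3   5   0   7  38  92]
 [ 41   8   5  11  12   6  12   6   6   3   6   6   3   2  15  63]
 [ 25   5  18  25  22   6   6   6   6   9   6   3   3   3   5  31]
 [ 19  12  32  33  16   9   3   3   9   3   6   6   3   5   4  22]
 [ 15  12  38  40  16   6   0   9   6   3   6   9   6   0   0  18]
 [ 15  10  30  32  16   3   6   9   6   3   6  12  11   0   3  17]
 [ 20   5  22  42  23   9   0   9   9   9  12  20  13   3   4  22]
 [ 29   5  11  3
[... 692 characters left out ...]
  83  85  87  94 103 101 101]
 [103 101  99  90  82  82  81  86  87  85  85  81  89  99 105 116]
 [105 103  97  86  82  83  84  88  89  86  87  81  84 102 130 154]
 [104 103  94  83  79  85  85  87  88  90  87  83  85 116 159 186]
 [105 103  92  80  80  82  86  87  88  85  84  82  93 134 182 198]
 [103 100  94  84  79  81  83  86  86  82  85  89 114 158 191 198]
 [104 103  97  89  80  77  79  79  80  80  83 101 139 179 198 194]
 [100 102 100  96  86  81  75  76  73  83 103 131 166 192 198 184]
 [ 98 100 102 101  97  91  86  82  88 113 143 170 189 198 194 178]
 [ 92  98 101 104 102 102  97  98 121 155 180 193 196 193 186 180]
 [ 90  93  96 102 103 104 104 120 155 182 194 191 186 179 176 186]]
```

```bash
python3 -m inch '[[[255,0,0,1.5,0.48],[255,0,0,1.0,0],[255,0,0,0.9,0],[255,0,0,0,0],[255,0,0,0,0]]]' >/dev/null; python3 go.py .5367 -.0964 .1168
python3 -m inch '[[[255,0,0,0,0],[255,0,0,0,0],[255,0,0,0,0]]]' >/dev/null; python3 go.py .5367 -.0964 .1168
```

```text
t25.23 tcp [537.9 -97.9 120.8] head 105.44 F [-0.4  0.2 -1. ] Ftool [ 0.3 -0.3  1. ] w 23.8 g 59.0 q6 -0.64
cm [ 0.17 -0.07  0.4 ]
t25.48 tcp [539.  -97.9 122.6] head 105.45 F [-0.6 -0.4 -0.4] Ftool [-0.2 -0.7  0.4] w 23.5 g 59.0 q6 -0.63
cm [ 0.2  -0.18  0.58]
```

```bash
python3 -m inch '[[[255,0.2,-0.18,0.4,0],[255,0,0,0.18,0],[255,0,0,0,0],[255,0,0,0,0],[255,0,0,0,0]]]' >/dev/null; python3 go.py .5367 -.0964 .1168
python3 - <<'E'
from h import *
s=robot.read_state()
A=[]
for n,(x,y) in (('scene',(215,150)),('top',(265,200))):
    d=img(n);c=cv2.cvtColor(d['color'],cv2.COLOR_RGB2BGR)[y:y+60,x:x+60];A.append(cv2.resize(c,(400,400),interpolation=cv2.INTER_CUBIC))
    np.savez('pics/'+n+'6.npz',**d)
cv2.imwrite('pics/s6.png',np.hstack(A))
E
python3 yaw.py pics/top6.npz 536.7 -96.4 116.8 108.3
```

```text
t25.90 tcp [536.3 -96.3 116. ] head 105.44 F [ 0.1  0.1 -0.1] Ftool [0.1 0.1 0.1] w 23.3 g 59.0 q6 -0.63
cm [-0.02  0.04 -0.08]
0.082 min 69.3 at 0.0 mm, centroid 0.88
0.08 min 46.0 at 0.5 mm, centroid 0.79
0.077 min 52.2 at 1.0 mm, centroid 0.60
0.074 min 56.4 at 0.0 mm, centroid 0.70
0.071 min 40.6 at 0.5 mm, centroid 1.11
0.068 min 29.2 at 1.5 mm, centroid 1.95
0.065 min 34.9 at 2.0 mm, centroid 2.20
0.062 min 36.9 at 0.5 mm, centroid 0.73
```

View pics/s6.png

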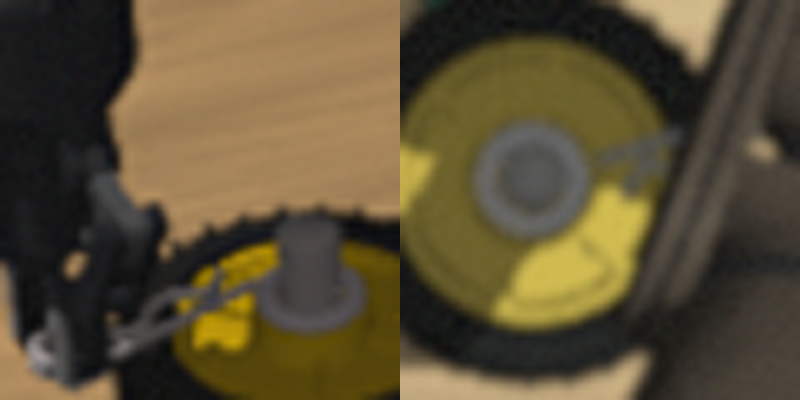

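In the top crop the leg runs from (600,158) to (680,133), in line with the axle at (535,177). The scene crop shows the washer flat on the hub and the leg at about hole height. Approaching gently along the leg, with a force gate.

```bash
python3 -m inch '[[[255,0.3,-0.015,-0.07,0],[255,0.3,-0.015,0,0],[255,0.2,-0.01,0,0],[255,0,0,0,0]]]' >/dev/null; python3 ok.py 3 && python3 -m inch '[[[255,0.1,-0.005,0,0],[255,0,0,0,0]]]' >/dev/null && python3 ok.py 3 && python3 -m inch '[[[255,0.1,-0.005,0,0]]]' >/dev/null && python3 ok.py 3 && python3 -m inch '[[[255,0.1,-0.005,0,0]]]' >/dev/null && python3 ok.py 3 && python3 -m inch '[[[255,0.1,-0.005,0,0]]]' >/dev/null && python3 ok.py 3; python3 go.py
```

```text
t26.33 [533.5 -88.2 116.7] [-1.3  0.   0. ]
t26.50 [533.4 -87.6 116.7] [ 0.1 -0.5 -1.2]
t26.58 [533.2 -86.8 116.8] [-0.2 -0.4 -0.1]
t26.67 [532.8 -85.8 116.7] [ 0.4  0.1 -0.8]
t26.75 [532.5 -84.8 116.7] [-0.6 -0.6 -1. ]
t26.75 tcp [532.5 -84.8 116.7] head 105.43 F [-0.6 -0.6 -1. ] Ftool [-0.4 -0.8  1. ] w 23.6 g 59.0 q6 -0.62
```

```bash
python3 -m inch '[[[255,0.07,-0.003,0,0]]]' >/dev/null; python3 ok.py 3 && python3 -m inch '[[[255,0.07,-0.003,0,0]]]' >/dev/null && python3 ok.py 3 && python3 -m inch '[[[255,0.07,-0.003,0,0]]]' >/dev/null && python3 ok.py 3 && python3 -m inch '[[[255,0.07,-0.003,0,0]]]' >/dev/null && python3 ok.py 3 && python3 -m inch '[[[255,0.07,-0.003,0,0]]]' >/dev/null && python3 ok.py 3&& python3 -m inch '[[[255,0.07,-0.003,0,0]]]' >/dev/null && python3 ok.py 3&& python3 -m inch '[[[255,0.07,-0.003,0,0]]]' >/dev/null && python3 ok.py 3&& python3 -m inch '[[[255,0.07,-0.003,0,0]]]' >/dev/null && python3 ok.py 3; python3 go.py
```

```text
t26.83 [532.2 -84.2 116.7] [-0.6 -0.  -0.1]
t26.92 [532.  -83.5 116.7] [-0.5 -0.2  0.2]
t27.00 [531.9 -82.9 116.8] [-0.1 -1.  -0.5]
t27.08 [531.9 -82.4 116.9] [ 0.7  0.7 -0.3]
t27.17 [531.7 -81.5 116.9] [ 0.2  0.1 -0.3]
t27.25 [531.4 -80.8 116.9] [ 2.  -0.  -0.3]
t27.33 [531.2 -80.1 116.8] [ 0.7 -0.2 -0.4]
t27.42 [530.9 -79.5 116.8] [ 1.5 -0.8 -1.2]
t27.42 tcp [530.9 -79.5 116.8] head 105.42 F [ 1.5 -0.8 -1.2] Ftool [-1.2  1.3  1.2] w 23.6 g 59.0 q6 -0.61
```

```bash
python3 -m inch '[[[255,0.1,-0.005,0,0]]]' >/dev/null; python3 ok.py 4 && python3 -m inch '[[[255,0.1,-0.005,0,0]]]' >/dev/null && python3 ok.py 4 && python3 -m inch '[[[255,0.1,-0.005,0,0]]]' >/dev/null && python3 ok.py 4 && python3 -m inch '[[[255,0.1,-0.005,0,0]]]' >/dev/null && python3 ok.py 4 && python3 -m inch '[[[255,0.1,-0.005,0,0]]]' >/dev/null && python3 ok.py 4&& python3 -m inch '[[[255,0.1,-0.005,0,0]]]' >/dev/null && python3 ok.py 4&& python3 -m inch '[[[255,0.1,-0.005,0,0]]]' >/dev/null && python3 ok.py 4&& python3 -m inch '[[[255,0.1,-0.005,0,0]]]' >/dev/null && python3 ok.py 4; python3 go.py
```

```text
t27.50 [530.6 -78.6 116.8] [ 1.2 -0.  -0.7]
t27.58 [530.3 -77.6 116.8] [ 1.6  0.2 -0.6]
t27.67 [530.  -76.6 116.8] [1.6 1.2 0.2]
t27.75 [529.6 -75.6 116.8] [ 1.1  0.6 -0.4]
t27.83 [529.3 -74.7 116.8] [ 1.8  1.  -0. ]
t27.92 [529.  -73.7 116.8] [ 1.4 -0.6 -0.8]
t28.00 [528.6 -72.8 116.8] [ 1.8  0.4 -0.7]
t28.08 [528.3 -71.8 116.8] [ 1.1  1.4 -0.4]
t28.08 tcp [528.3 -71.8 116.8] head 105.43 F [ 1.1  1.4 -0.4] Ftool [1.1 1.5 0.4] w 23.4 g 59.0 q6 -0.59
```

The leg is in the hole, about 13 mm deep with no axial force. Pushing on through the bow.

```bash
python3 -m inch '[[[255,0.15,-0.0075,0,0]]]' >/dev/null; python3 ok.py 18 && python3 -m inch '[[[255,0.15,-0.0075,0,0]]]' >/dev/null && python3 ok.py 18 && python3 -m inch '[[[255,0.15,-0.0075,0,0]]]' >/dev/null && python3 ok.py 18 && python3 -m inch '[[[255,0.15,-0.0075,0,0]]]' >/dev/null && python3 ok.py 18 && python3 -m inch '[[[255,0.15,-0.0075,0,0]]]' >/dev/null && python3 ok.py 18&& python3 -m inch '[[[255,0.15,-0.0075,0,0]]]' >/dev/null && python3 ok.py 18&& python3 -m inch '[[[255,0.15,-0.0075,0,0]]]' >/dev/null && python3 ok.py 18&& python3 -m inch '[[[255,0.15,-0.0075,0,0]]]' >/dev/null && python3 ok.py 18; python3 go.py
```

```text
t28.17 [527.9 -70.5 116.8] [ 1.1 -0.2 -1. ]
t28.25 [527.7 -69.9 117. ] [ 2.8 -4.9 -0.3]
t28.33 [527.7 -69.5 117.4] [ 2.6 -7.2 -0. ]
t28.42 [527.6 -68.8 117.7] [ 2.3 -9.3 -0.7]
t28.50 [527.4 -68.1 117.9] [  2.9 -11.2  -1.4]
t28.58 [527.2 -67.2 118.2] [  2.9 -11.6  -1.4]
t28.67 [526.7 -66.1 118.2] [  2.6 -12.9  -0.6]
t28.75 [526.5 -65.2 118.4] [  3.4 -14.1   0.1]
t28.75 tcp [526.5 -65.2 118.4] head 105.60 F [  3.4 -14.1   0.1] Ftool [-14.5  -0.6   0. ] w 23.3 g 59.0 q6 -0.58
```

```bash
python3 -m inch '[[[255,0.15,-0.0075,0.03,0]]]' >/dev/null; python3 ok.py 25 && python3 -m inch '[[[255,0.15,-0.0075,0.03,0]]]' >/dev/null && python3 ok.py 25 && python3 -m inch '[[[255,0.15,-0.0075,0.03,0]]]' >/dev/null && python3 ok.py 25 && python3 -m inch '[[[255,0.15,-0.0075,0.03,0]]]' >/dev/null && python3 ok.py 25 && python3 -m inch '[[[255,0.15,-0.0075,0,0]]]' >/dev/null && python3 ok.py 25&& python3 -m inch '[[[255,0.15,-0.0075,0,0]]]' >/dev/null && python3 ok.py 25&& python3 -m inch '[[[255,0.15,-0.0075,0,0]]]' >/dev/null && python3 ok.py 25; python3 go.py
```

```text
t28.83 [526.3 -64.4 118.4] [  3.2 -16.6  -0.4]
t28.92 [525.6 -62.5 118. ] [ 0.3 -9.4 -0.3]
t29.00 [524.3 -59.7 117.1] [ 3.1 -8.6  0.4]
t29.08 [523.8 -58.1 116.7] [ 1.8 -9.9  0.7]
t29.17 [523.  -56.  116.5] [ 0.4 -4.1 -1. ]
t29.25 [522.  -53.4 116.1] [ 1.2 -3.2  0.3]
t29.33 [520.8 -50.2 115.6] [ 0.8  2.6 -0.1]
t29.33 tcp [520.8 -50.2 115.6] head 105.39 F [ 0.8  2.6 -0.1] Ftool [2.3 1.4 0.1] w 23.5 g 59.1 q6 -0.56
```

```bash
python3 -m inch '[[[255,0.12,-0.006,-0.1,0]]]' >/dev/null; python3 ok.py 10 && python3 -m inch '[[[255,0.12,-0.006,0,0]]]' >/dev/null && python3 ok.py 10 && python3 -m inch '[[[255,0.12,-0.006,0,0]]]' >/dev/null && python3 ok.py 10 && python3 -m inch '[[[255,0.12,-0.006,0,0]]]' >/dev/null && python3 ok.py 10 && python3 -m inch '[[[255,0.12,-0.006,0,0]]]' >/dev/null && python3 ok.py 10&& python3 -m inch '[[[255,0.12,-0.006,0,0]]]' >/dev/null && python3 ok.py 10&& python3 -m inch '[[[255,0.12,-0.006,0,0]]]' >/dev/null && python3 ok.py 10; python3 go.py
```

```text
t29.42 [519.9 -47.9 115.9] [ 0.5  6.  -1.1]
t29.50 [519.4 -46.2 115.8] [ 1.8  4.4 -1.1]
t29.58 [519.3 -45.5 115.9] [ 0.3  3.9 -0.1]
t29.67 [519.1 -45.  116.1] [-0.1  3.3 -0.6]
t29.75 [518.8 -44.  116.2] [ 0.4  4.3 -0.3]
t29.83 [518.6 -43.2 116.3] [ 0.8  3.1 -0.6]
t29.92 [518.3 -42.4 116.4] [ 1.   2.5 -0.5]
t29.92 tcp [518.3 -42.4 116.4] head 105.45 F [ 1.   2.5 -0.5] Ftool [2.2 1.6 0.5] w 23.8 g 59.0 q6 -0.55
```

```bash
python3 -m inch '[[[255,0.1,-0.005,0,0]]]' >/dev/null; python3 ok.py 8 && python3 -m inch '[[[255,0.1,-0.005,0,0]]]' >/dev/null && python3 ok.py 8 && python3 -m inch '[[[255,0.08,-0.004,0,0]]]' >/dev/null && python3 ok.py 8 && python3 -m inch '[[[255,0.08,-0.004,0,0]]]' >/dev/null && python3 ok.py 8; python3 go.py
```

```text
t30.00 [518.2 -41.7 116.5] [ 1.1 -0.1 -0.5]
t30.08 [518.1 -41.3 116.7] [ 0.4 -0.2 -0.4]
t30.17 [517.9 -40.6 116.8] [ 1.1  0.3 -1.3]
t30.25 [517.6 -39.7 116.8] [-0.1 -1.6 -0.7]
t30.25 tcp [517.6 -39.7 116.8] head 105.44 F [-0.1 -1.6 -0.7] Ftool [-1.5 -0.5  0.7] w 23.3 g 59.0 q6 -0.54
```

```bash
python3 -m inch '[[[255,0.07,-0.0035,0,0]]]' >/dev/null; python3 ok.py 6 && python3 -m inch '[[[255,0.07,-0.0035,0,0]]]' >/dev/null; python3 go.py
python3 -m inch '[[[150,0,0,0,0],[150,0,0,0,0],[150,0,0,0,0],[150,0,0,0,0],[150,0,0,-0.5,0]]]' 20 >/dev/null; python3 go.py
python3 -m inch '[[[130,0,0,-2,0],[130,0,0,-3,0],[130,0,0,-3,0],[130,-2,-2,-2,0],[130,-3,-1,0,0]]]' >/dev/null
python3 -m inch '[[[130,-4,-0.5,0,0],[130,-4,-0.5,0,0],[130,-4,-0.5,0,0],[130,0,0,0,0],[130,0,0,0,0]]]' >/dev/null; python3 go.py
python3 - <<'E'
from h import *
A=[]
for n,(x,y) in (('scene',(215,150)),('top',(255,200))):
    d=img(n);c=cv2.cvtColor(d['color'],cv2.COLOR_RGB2BGR)[y:y+60,x:x+60];A.append(cv2.resize(c,(400,400),interpolation=cv2.INTER_CUBIC))
cv2.imwrite('pics/s7.png',np.hstack(A))
E
```

```text
t30.33 [517.4 -39.1 116.7] [ 0.2 -2.6 -1.3]
t30.42 tcp [517.4 -39.  116.9] head 105.48 F [ 0.2 -4.9  0.1] Ftool [-4.8 -1.1 -0. ] w 23.7 g 59.0 q6 -0.54
t30.83 tcp [516.1 -37.5 120.6] head 105.44 F [-0.8  0.2 -0.7] Ftool [ 0.4 -0.7  0.7] w 35.2 g 0.0 q6 -0.54
t31.67 tcp [ 518.7 -215.5  221.7] head 105.24 F [ 0.4  0.2 -0.3] Ftool [0.1 0.5 0.3] w 41.8 g 0.0 q6 -0.84
```

View pics/s7.png

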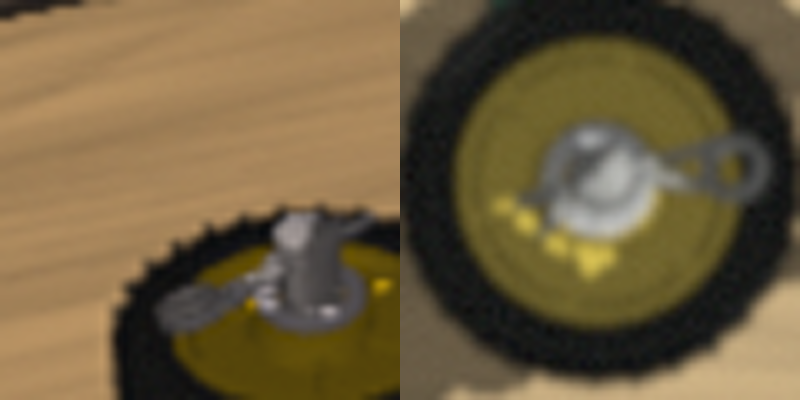

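```bash
python3 - <<'E'
from h import *
a=img('scene');b=img('top')
for d,x,y,o in((a,215,150,0),(b,255,200,400)):
    f=lambda X:((proj(d,X)-[x,y])*400/60+[o,0]).round(0)
    print('coil',f([.5178,-.0395,.1205]),'tip',f([.5013,.0441,.118]),'axletop',f([.5121,.0113,.1324]))
E
python3 go.py
```

```text
coil [186. 289.] tip [372. 223.] axletop [303. 226.]
coil [730. 161.] tip [508. 199.] axletop [596. 171.]
t31.87 tcp [ 518.7 -212.4  221.5] head 105.52 F [-0.2 -0.6  0.2] Ftool [-0.5 -0.4 -0.2] w 41.8 g 0.0 q6 -0.84
```

```bash
python3 - <<'E'
from h import *
b=img('top');h=cv2.cvtColor(b['color'],cv2.COLOR_RGB2HSV)
print('V coil rows 217-233 cols 296-314');print(h[217:234,296:315,2])
print('S tip rows 224-236, cols 266-282');print(h[222:237,266:283,1])
for z in(.118,.114):print(proj(b,[.5178,-.0395,z]),proj(b,[.5013,.0441,.121]))
E
```

```text
V coil rows 217-233 cols 296-314
[[113 112 108 101 100 101 100  81  47  25  22  28  27  23  19  23  44  72
  119]
 [110 111 114 105 101  98 100  89  61  32  25  28  23  22  22  21  29  59
  112]
 [113 112 111 111 102  96  97  93  66  48  43  35  32  20  25  18  26  57
  115]
 [112 111 111 106  98  90  90  85  75  66  61  55  38  32  25  18  26  55
  113]
 [108 103 101  97  90  84  82  84  83  78  75  70  59  38  33  23  26  49
   99]
 [ 96  94  92  89  85  83  87  89  88  78  70  69  69  57  38  21  22  35
   74]
 [ 91  89  91  91  83  80  86  96  93  73  55  56  73  67  51  29  21  28
   55]
 [ 93  97 101 100  89  82  86  96  99  79  50  48  71  76  55  31  24  28
   48]
 [ 99 100 104 105  90  82  82  92 102  85  56  54  74  74  55  32  18  25
   50]
 [109  97  98  96  82  79  82  89  98  87  64  61  74  74  52  26  23  25
   53]
 [112  95  94  89  85  82  79  82  88  82  72  74  78  66  43  29  21  29
   56]
 [110 106 101  95  91  83  79  80  81  80  78  76  69  54  34  25  20  31
   56]
 [110 112 108 106 101  95  86  82  84  83  74  68  52  36  25  26  27  25
   50]
 [113 112 113 
[... 821 characters left out ...]
 6   9   9  11   6]
 [155 153 158 156 153 149 124  84  56  34  20   7   6   8  13  11   6]
 [154 155 156 157 154 151 128  87  74  63  46  26  12   7   9   8   6]
 [154 154 157 158 156 154 144 136 133 130  83  31  13   8   3   5   5]
 [159 154 150 156 154 156 153 155 158 151  87  18  17  17   9   1   1]
 [151 153 145 150 153 160 157 155 157 147  81  25  39  50  35  10   4]
 [149 154 149 144 150 152 154 158 155 142 100  80 100 106  73  41  21]
 [151 153 158 158 157 149 153 159 152 138 122 136 150 150 126 101  76]
 [150 146 150 160 151 149 155 153 150 146 145 149 156 159 157 154 143]]
[304.3630396  224.28074177] [271.2361666  229.77380142]
[304.25396195 224.38418646] [271.2361666  229.77380142]
```

The pictures put the coil about 2 mm short of home, and I have used all ten views. I'll make sure with a gentle push on the back of the coil with closed fingers.

```bash
python3 -m inch '[[[255,0,0,0,0],[255,0,0,0,0],[255,0,0,0,0]]]' 20 >/dev/null; python3 go.py .5379 -.1004 .15
```

```text
t32.17 tcp [ 518.9 -213.   221.7] head 105.50 F [ 0.5  1.  -0.3] Ftool [0.8 0.7 0.3] w 5.9 g 0.0 q6 -0.84
cm [10.34  4.84  7.17]
```

```bash
python3 -m inch '[[[255,2.6,1.2,1.8,0],[255,2.6,1.2,1.8,0],[255,2.6,1.2,1.8,0],[255,2.5,1.2,1.8,0],[255,0,0,0,0]]]' >/dev/null
python3 -m inch '[[[255,0,0,2,0],[255,0,0,1.5,0],[255,0,0,0.8,0],[255,0,0,0,0],[255,0,0,0,0]]]' >/dev/null; python3 -m inch '[[[255,0,0,0,0],[255,0,0,0,0],[255,0,0,0,0]]]' >/dev/null; python3 go.py .5319 -.0822 .107
```

```text
t33.25 tcp [ 538.4 -102.   107.7] head 105.42 F [ 0.6 -0.1  0.2] Ftool [-0.3  0.6 -0.2] w -0.1 g 0.0 q6 -0.64
cm [ 2.09 -0.1   0.07]
```

```bash
python3 -m inch '[[[255,0.7,-0.035,0,0],[255,0.7,-0.035,0,0],[255,0.6,-0.03,0,0],[255,0,0,0,0]]]' >/dev/null; python3 ok.py 3 && python3 -m inch '[[[255,0.3,-0.015,0,0],[255,0.3,-0.015,0,0],[255,0.2,-0.01,0,0],[255,0,0,0,0]]]' >/dev/null && python3 ok.py 3 && python3 -m inch '[[[255,0.15,-0.007,0,0]]]' >/dev/null && python3 ok.py 3 && python3 -m inch '[[[255,0.15,-0.007,0,0]]]' >/dev/null && python3 ok.py 3 && python3 -m inch '[[[255,0.15,-0.007,0,0]]]' >/dev/null && python3 ok.py 3 && python3 -m inch '[[[255,0.15,-0.007,0,0]]]' >/dev/null && python3 ok.py 3 && python3 -m inch '[[[255,0.15,-0.007,0,0]]]' >/dev/null && python3 ok.py 3 && python3 -m inch '[[[255,0.15,-0.007,0,0]]]' >/dev/null && python3 ok.py 3; python3 go.py .5251 -.0617 .107
```

```text
t33.58 [530.7 -81.2 106.4] [ 0.4  0.6 -0.1]
t33.92 [528.8 -74.6 106.5] [-0.3 -0.5 -0.5]
t34.00 [528.5 -73.6 106.6] [ 0.1 -0.2  0.7]
t34.08 [528.  -72.2 106.5] [ 0.4  1.1 -0.7]
t34.17 [527.5 -70.7 106.5] [-0.2  0.2  0.4]
t34.25 [527.  -69.3 106.5] [ 0.2 -0.6 -0.6]
t34.33 [526.5 -67.8 106.5] [-0.2 -0.3  0.4]
t34.42 [526.  -66.3 106.5] [-1.  -0.3 -0. ]
t34.42 tcp [526.  -66.3 106.5] head 105.44 F [-1.  -0.3 -0. ] Ftool [-0.1 -1.1  0. ] w 0.1 g 0.0 q6 -0.59
cm [ 0.47  0.03 -0.05]
```

```bash
python3 -m inch '[[[255,0.1,-0.005,0,0]]]' >/dev/null; python3 ok.py 6 && python3 -m inch '[[[255,0.1,-0.005,0,0]]]' >/dev/null && python3 ok.py 6 && python3 -m inch '[[[255,0.1,-0.005,0,0]]]' >/dev/null && python3 ok.py 6 && python3 -m inch '[[[255,0.1,-0.005,0,0]]]' >/dev/null && python3 ok.py 6 && python3 -m inch '[[[255,0.1,-0.005,0,0]]]' >/dev/null && python3 ok.py 6 && python3 -m inch '[[[255,0.1,-0.005,0,0]]]' >/dev/null && python3 ok.py 6; python3 go.py
```

```text
t34.50 [525.7 -65.3 106.5] [ 0.1 -0.5 -0.2]
t34.58 [525.4 -64.4 106.5] [-0.5 -0.4 -0.5]
t34.67 [525.1 -63.5 106.5] [0.4 0.2 0.2]
t34.75 [524.9 -62.7 106.6] [ 0.8 -2.1  0.3]
t34.83 [524.8 -62.3 106.8] [ 0.5 -3.6  0.1]
t34.92 [524.8 -61.9 107. ] [ 0.6 -6.8 -0. ]
t34.92 tcp [524.8 -61.9 107. ] head 105.48 F [ 0.6 -6.8 -0. ] Ftool [-6.7 -1.2  0.1] w -0.0 g 3.2 q6 -0.58
```

```bash
python3 -m inch '[[[255,0.1,-0.005,0,0]]]' >/dev/null; python3 ok.py 14 && python3 -m inch '[[[255,0.1,-0.005,0,0]]]' >/dev/null && python3 ok.py 14 && python3 -m inch '[[[255,0.1,-0.005,0,0]]]' >/dev/null && python3 ok.py 14 && python3 -m inch '[[[255,0,0,0,0]]]' >/dev/null && python3 ok.py 14; python3 go.py
```

```text
t35.00 [524.8 -61.7 107.2] [ 1.1 -8.5  0.9]
t35.08 [524.9 -61.5 107.5] [  2.1 -11.    0.2]
t35.17 [524.9 -61.3 107.7] [  2.1 -13.1  -0.4]
t35.25 [524.9 -61.4 107.8] [  1.  -10.5  -0.4]
t35.25 tcp [524.9 -61.4 107.8] head 105.54 F [  1.  -10.5  -0.4] Ftool [-10.4  -1.8   0.5] w -0.3 g 5.5 q6 -0.57
```

The push met a hard stop: 2.5 N more force moved it only 0.2 mm. The cotter is home, so I'll back away and check once more numerically.

```bash
python3 -m inch '[[[255,-0.5,0.02,0,0],[255,-1.5,0,0,0],[255,-2,0,-1,0],[255,-3,0,-2,0],[255,-3,0,-3,0]]]' >/dev/null
python3 -m inch '[[[255,-3,0,-3,0],[255,-3,0,-2,0],[255,0,0,0,0],[255,0,0,0,0],[255,0,0,0,0]]]' >/dev/null; python3 go.py
python3 - <<'E'
from h import *
b=img('top');h=cv2.cvtColor(b['color'],cv2.COLOR_RGB2HSV)
print(h[222:228,300:314,2]);print(h[227:232,266:280,1])
E
```

```text
t36.08 tcp [ 565.  -210.6  214. ] head 105.40 F [ 0.6  0.9 -1.2] Ftool [0.7 0.8 1.2] w -0.0 g 0.0 q6 -0.79
[[ 85  86  89  89  85  75  70  74  72  55  39  27  30  44]
 [ 85  87  91  94  92  74  58  68  77  71  50  31  31  41]
 [ 84  87  88  96  98  79  51  57  76  79  58  37  34  42]
 [ 88  82  86  96 102  87  57  58  79  79  58  40  38  45]
 [ 85  81  82  93 101  89  67  68  80  76  56  42  37  48]
 [ 80  79  78  86  94  88  78  77  82  69  49  41  39  52]]
[[150 155 155 150 157 154 153 152 146 100  47  13  11  25]
 [150 151 149 154 159 152 141 126 105  64  33   8   9  14]
 [150 155 154 155 157 139 104  74  48  35  18  15   9  11]
 [153 153 158 151 152 134  83  59  60  54  57  39  15   9]
 [155 151 153 157 155 138 114  99 111 116  99  59  21   9]]
```

```bash
python3 -c "
from station import robot
print(robot.job_done())"
```

```text
the job is handed in; nothing more can be done
None
```

I handed the job in at about 36 s. The washer lies flat on the hub, the steel cotter is through the cross hole and pushed to its hard stop (peak force about 17 N), and the gripper is clear; no verdict was returned.

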